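# Fill the condiment caddy in order of height

## Task

Put the table condiments (pepper mill, spice jar, salt shaker, mustard pot) back into the wooden caddy in order of height, one in the middle of each compartment: the tallest next to the tall end with the carrying bar, stepping down to the shortest at the low end. Stand each one upright, setting it down gently rather than dropping it, tip none over, and leave the tin, the garlic and the apple where they are.

Things in the scene. Friction and masses are not known exactly. Their poses are not given: they have to be found in the camera images.
- pepper_mill: Turned brown wooden pepper mill, the tallest: 170 mm. Body up to 58 mm in diameter to 122 mm height, then a round head 49 mm in diameter (123 to 159 mm above the underside, take it at about 138 mm) and a 12 mm knob on top. 0.18 kg; the head does not turn. Origin: centre of the underside, z up; round, any grasp direction will do.
- spice_jar: Spice jar with a white and red label and ochre screw cap, second tallest: 107 mm tall, 42 to 45 mm in diameter; can be gripped 70 mm above the underside. About 0.11 kg. Origin: centre of the underside, z up; round, any grasp direction will do.
- salt_shaker: Small salt shaker, clear with grey contents and a grey domed top, third tallest: 90 mm tall; body 44 mm in diameter up to 66 mm, dome 34 mm in diameter above; can be gripped 55 mm above the underside. About 0.10 kg. Origin: centre of the underside, z up; round, any grasp direction will do.
- mustard_pot: Low round cream-coloured mustard pot with a dark red side band, the shortest: 34 mm tall, 63 mm in diameter, straight sides. To set it into the caddy grip only its upper 20 mm (fingertips at least 12 mm above its underside), or the fingers land on the bars between the compartments. 0.07 kg. Origin: centre of the underside, z up; round, any grasp direction will do.
- caddy: Dark wooden tray with grey felt floors, fixed, 96 mm wide (x), 384 mm long (y) with its ends. Origin: centre of the underside. Four compartments in a row along y, each 80 x 80 mm inside, centres at x = 0, y = -132, -44, 44, 132 mm; floor 8 mm above the worktop; bars and side lips between and around them 8 mm thick, tops 16 mm above the worktop.
- tall_end: Tall end of the caddy: upright dark wooden board 96 mm wide (along the caddy's x), 12 mm thick, 125 mm high with a steel carrying bar, fixed. Origin: centre of its underside, at x = 0 and y = +186 or -186 mm of the caddy (it changes which end). Compartment centres are 54, 142, 230 and 318 mm from it. The other end has only a lip 17 mm high.
- tin: Bystander: teal-labelled food tin, 76 mm in diameter, 58 mm tall, behind the caddy to the left. Origin at the centre of its underside. Stays where it is.
- garlic: Bystander: garlic bulb, 61 mm across, 59 mm tall, near the front edge before the caddy. Origin at its underside. Stays where it is.
- apple: Bystander: red apple, 72 mm across, 63 mm tall, to the right. Origin at its underside. Stays where it is.
- blender: Tall dark blender with clear jug, fixed, not part of the job: about 0.4 m high, 0.19 m across, behind and to the right of the caddy. Origin at the centre of its underside. Keep arm and gripper clear of it when passing between the right side and the caddy: pass in front of it, at x below 0.5 m.

How it is judged (in metres and radians):
At the end, for the whole second after the job is handed in: Counted from the tall end, mill, spice jar, shaker and pot stand in the four compartments, each within 15 mm of the compartment centre in each direction (54, 142, 230, 318 mm from the tall end), underside on the floor (8 mm, +/- 4 mm), upright within 0.15 rad, at rest (horizontal distance between pepper_mill and tall_end between 0.039 and 0.069 m and x of pepper_mill in the frame of caddy between -0.015 and 0.015 m and z of pepper_mill in the frame of caddy between 0.004 and 0.012 m and angle between each of pepper_mill, spice_jar, salt_shaker, mustard_pot's own z axis and vertical below 0.15 rad and linear speed of each of pepper_mill, spice_jar, salt_shaker, mustard_pot below 0.02 m/s and horizontal distance between spice_jar and tall_end between 0.127 and 0.157 m and x of spice_jar in the frame of caddy between -0.015 and 0.015 m and z of spice_jar in the frame of caddy between 0.004 and 0.012 m and horizontal distance between salt_shaker and tall_end between 0.215 and 0.245 m and x of salt_shaker in the frame of caddy between -0.015 and 0.015 m and z of salt_shaker in the frame of caddy between 0.004 and 0.012 m and horizontal distance between mustard_pot and tall_end between 0.303 and 0.333 m and x of mustard_pot in the frame of caddy between -0.015 and 0.015 m and z of mustard_pot in the frame of caddy between 0.004 and 0.012 m); the robot touches nothing.
It fails at once if a condiment is tipped over (angle between any of pepper_mill, spice_jar, salt_shaker, mustard_pot's own z axis and vertical above 0.7 rad).
It fails at once if a condiment is dropped into the caddy (moves faster than 0.6 m/s within 30 mm of its floor) ((linear speed of pepper_mill above 0.6 m/s and z of pepper_mill in the frame of caddy below 0.038 m and x of pepper_mill in the frame of caddy between -0.05 and 0.05 m and y of pepper_mill in the frame of caddy between -0.18 and 0.18 m) or (linear speed of spice_jar above 0.6 m/s and z of spice_jar in the frame of caddy below 0.038 m and x of spice_jar in the frame of caddy between -0.05 and 0.05 m and y of spice_jar in the frame of caddy between -0.18 and 0.18 m) or (linear speed of salt_shaker above 0.6 m/s and z of salt_shaker in the frame of caddy below 0.038 m and x of salt_shaker in the frame of caddy between -0.05 and 0.05 m and y of salt_shaker in the frame of caddy between -0.18 and 0.18 m) or (linear speed of mustard_pot above 0.6 m/s and z of mustard_pot in the frame of caddy below 0.038 m and x of mustard_pot in the frame of caddy between -0.05 and 0.05 m and y of mustard_pot in the frame of caddy between -0.18 and 0.18 m)).
It fails at once if the tin, garlic or apple is pushed more than 30 mm from its place (distance of any of tin, garlic, apple from where it was at the start of the episode above 0.03 m).
It also fails if it takes over 112 s, if anything falls off the work surface, if the arm or the gripper's body presses on something with over 40 N, if the wrist force passes 120 N, or if a joint passes its speed limit or range.

## Robot

A 6-joint arm with a two-finger parallel gripper is mounted at the origin on a cart in front of the work surface, level with it; the furniture and walls round the work are solid. World frame = base frame: x ahead of the robot, y to its left, z up, the work surface at z = 0. Lengths are in m, angles in degrees, forces in N, time in s.
With the tool pointing down it reaches from about 0.325 to 0.85 m from the base axis. Payload 15.5 kg.
Tool frame: the origin (TCP) lies at the very end of the fingers, on their centre line; the grasp point (between the pads) lies arm.grip_depth behind it (arm.grip_depth is the distance from the TCP to the grasp point, in m); z points along the fingers, y is the line along which they close (so a half turn about z gives the same grasp; the last joint's range is limited). The gripper opens to 91 mm and grips with 3 to 60 N. Pads are 32 mm wide; open, the fingers measure 118 mm over their backs; the gripper's body (76 mm by 178 mm) begins 60 mm behind the grasp point.
Start: joints at [59.502, 28.281, 77.091, -0, 74.628, -5.472], TCP at [0.264, 0.566, 0.214] pointing down, gripper open.
Joint ranges: [-166.48, 166.48], [-47.26, 123.95], [12.59, 153.08], [-70.14, 250.14], [6.76, 159.57], [-176.63, 176.63]. Speed limits (degrees/s): [108.29, 108.29, 147.25, 172.46, 172.46, 172.46].

## Interface

Orientations are given as a 3x3 rotation matrix whose columns are the frame's x, y, z axes.
In Python, from rig import arm gives the robot as it stands. Calls block until the motion is done:
- arm.move_to(position, orientation): joint-space move of the TCP to a pose.
- arm.move_l(position, orientation=None, feed=0.15): straight line of the TCP; orientation=None keeps the orientation; feed is the mean speed in m/s.
- arm.move_joints(angles): joint-space move.
- arm.grip(opening): finger opening in m; the grip force is fixed at half the most; returns when the fingers have stopped.
- arm.sleep(seconds).
- arm.solve_ik(position, orientation): joint angles nearest the present ones, or None.
- arm.snapshot(name): name is "scene" or "top"; returns the picture (420x560x3 uint8, red, green, blue); there is no depth.
- arm.get_calibration(name): a dict with "intrinsics" (3x3 intrinsics, pixels), "cam_to_world" (4x4, takes a point from camera to world coordinates). Camera axes: x right, y down, z forward; pixel columns grow to the right and rows downward; lengths in m; the calibration is good to about 2 mm. A picture is of the moment at which its call begins. get_calibration takes no time and is no camera call.
A pose or a line that the arm cannot do raises arm.Unreachable and nothing moves.
- arm.sign_off(): hands the job in; it is judged then, once.
Readings, each from a call of its own:
- arm.current_t(): time.
- arm.current_joint_positions(): joint angles.
- arm.current_dq(): joint speeds.
- arm.current_tau(): joint torques, N m.
- arm.current_ee_pos(): TCP position.
- arm.current_tool_rot(): TCP orientation.
- arm.current_force(): force on the tool from outside, world axes, zero at the start.
- arm.current_torque(): the same for the moment, N m.
- arm.current_width(): finger opening in m.
- arm.current_grasp_force(): force on a finger pad.
Only numpy, scipy, OpenCV 4.12 (cv2) and the standard library are available. Lean on these libraries where they do the work, as an engineer would, in place of code of your own. Each camera call takes 0.05 s, during which the arm holds its last target. There are 200 camera calls.

## Working session

There is one attempt and no reset: what is moved stays moved. The work goes in short steps, each a Python script; the robot and the scene stay as the last script left them, time stands still between calls to the robot, and variables do not carry over. Pictures are saved under pics/ and viewed, at most 14 in all, crops included, and the job is handed in when it is done.

```bash
ls; mkdir -p pics
python3 - <<'E'
from rig import arm
import cv2, numpy as np
for n in ("scene","top"):
    im=arm.snapshot(n); cv2.imwrite(f"pics/{n}0.png",im[:,:,::-1])
    c=arm.get_calibration(n); print(n,np.round(c["intrinsics"],1).tolist(),np.round(c["cam_to_world"],3).tolist())
print(arm.grip_depth,arm.current_t(),arm.current_width(),np.round(arm.current_tool_rot(),3).tolist())
E
```

```text
pics
scene [[385.5, 0.0, 279.1], [0.0, 385.5, 207.5], [0.0, 0.0, 1.0]] [[0.898, -0.17, 0.406, 0.118], [-0.44, -0.373, 0.817, -0.772], [0.012, -0.912, -0.41, 0.435], [0.0, 0.0, 0.0, 1.0]]
top [[475.7, 0.0, 276.4], [0.0, 475.7, 206.3], [0.0, 0.0, 1.0]] [[-0.018, -0.996, 0.082, 0.413], [-1.0, 0.017, -0.01, 0.03], [0.009, -0.082, -0.997, 1.231], [0.0, 0.0, 0.0, 1.0]]
0.0188 0.1 0.0913410344140446 [[-0.906, 0.423, -0.001], [0.423, 0.906, -0.001], [0.0, -0.001, -1.0]]
```

View pics/scene0.png

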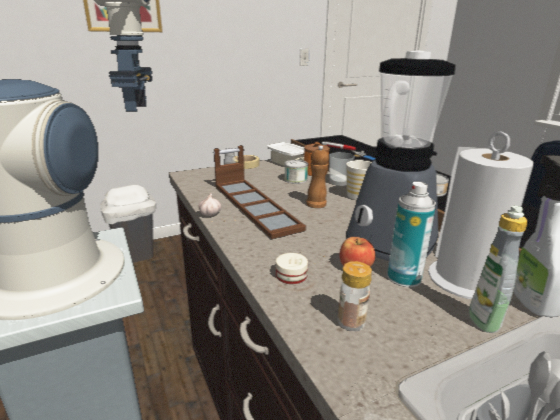

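View pics/top0.png

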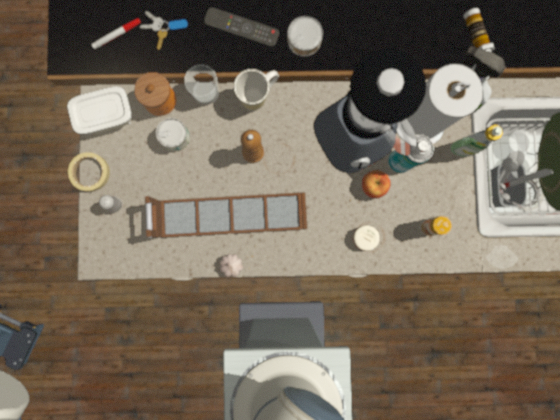

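The scene view shows the tall end at the far left (+y). In the top view these are at:

| Item | Top-view pixel |
|---|---|
| tall end | (152,218) |
| mill | (252,146) |
| shaker | (108,204), beyond the tall end |
| jar | (438,226) |
| pot | (367,238) |
| apple | (376,184) |
| garlic | (232,265) |

I'll zoom in on these in both views.

Run:
```python
import cv2, numpy as np
def sheet(f,boxes,out):
    im=cv2.imread(f); t=[]
    for u,v,h in boxes:
        c=cv2.resize(im[max(v-h,0):v+h,max(u-h,0):u+h],(260,260),interpolation=cv2.INTER_CUBIC)
        k=260/(2*h)
        for i in range(0,2*h,10):
            cv2.putText(c,str(u-h+i),(int(i*k),8),0,.3,(0,255,0),1); cv2.putText(c,str(v-h+i),(0,int(i*k)+4),0,.3,(0,255,0),1)
            cv2.line(c,(int(i*k),10),(int(i*k),14),(0,255,0),1);cv2.line(c,(20,int(i*k)),(24,int(i*k)),(0,255,0),1)
        t.append(c)
    cv2.imwrite(out,np.vstack([np.hstack(t[:3]),np.hstack(t[3:])]))
sheet("pics/top0.png",[(252,146,25),(438,226,25),(108,204,25),(367,238,25),(160,217,30),(290,213,30)],"pics/topz.png")
sheet("pics/scene0.png",[(318,175,40),(355,295,40),(230,163,30),(292,267,25),(240,175,40),(280,215,40)],"pics/scenez.png")
```

```text
(no output)
```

View pics/topz.png

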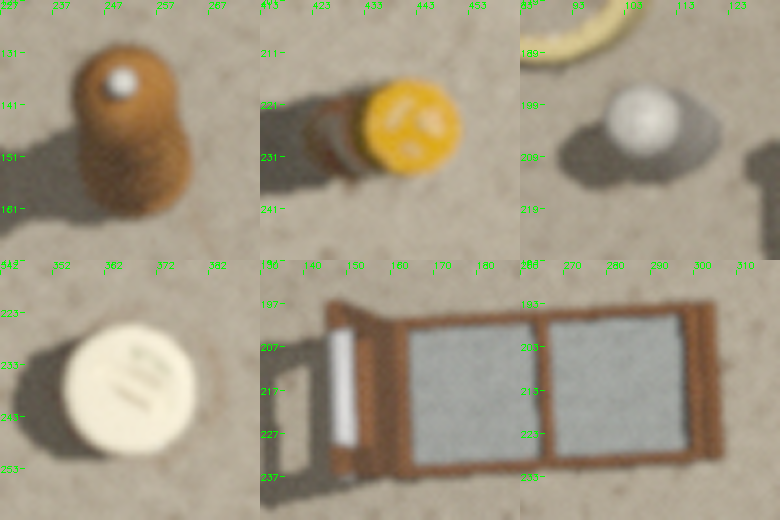

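View pics/scenez.png

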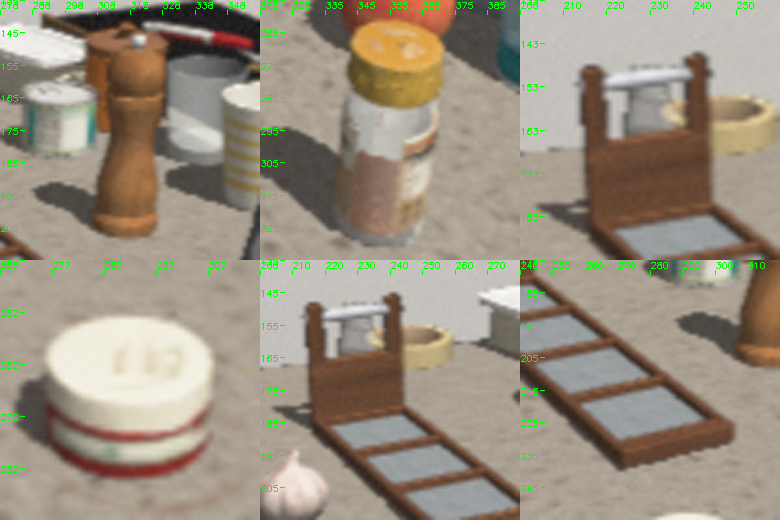

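Knob at top (250.5,137) / scene (320.5,148), cap at (442,225) / (357.5,269.5), dome at (107,202) / (230,149, partly behind the bar), pot top at (367,238) / (292,261). The felt floors are cleanly visible in both views. Next: masks and triangulation.

```bash
cat > vis.py <<'E'
import cv2, numpy as np
from rig import arm
def ray(n,p):
    c=arm.get_calibration(n); K=np.array(c["intrinsics"]); T=np.array(c["cam_to_world"])
    return T[:3,3], T[:3,:3]@np.linalg.solve(K,[p[0],p[1],1.])
def plane(n,p,z):
    o,d=ray(n,p); return o+d*(z-o[2])/d[2]
def tri(p,q):
    (o,d),(e,f)=ray("top",p),ray("scene",q)
    s=np.linalg.lstsq(np.c_[d,-f],e-o,rcond=None)[0]
    a,b=o+d*s[0],e+f*s[1]; return (a+b)/2, np.linalg.norm(a-b)
def blobs(im,box,lo,hi,amin):
    u0,v0,u1,v1=box; hsv=cv2.cvtColor(im[v0:v1,u0:u1],cv2.COLOR_RGB2HSV)
    m=cv2.inRange(hsv,np.array(lo),np.array(hi))
    cs=[c for c in cv2.findContours(m,cv2.RETR_EXTERNAL,cv2.CHAIN_APPROX_NONE)[0] if cv2.contourArea(c)>amin]
    out=[]
    for c in cs:
        M=cv2.moments(c); out.append((u0+M["m10"]/M["m00"],v0+M["m01"]/M["m00"],M["m00"]))
    return sorted(out)
E
python3 - <<'E'
from vis import *
np.set_printoptions(precision=4,suppress=True)
t=cv2.imread("pics/top0.png")[:,:,::-1].copy(); s=cv2.imread("pics/scene0.png")[:,:,::-1].copy()
for u,v in [(180,217),(282,212)]: print("felt hsv",cv2.cvtColor(t[v:v+1,u:u+1],cv2.COLOR_RGB2HSV))
for u,v in [(240,187),(280,222)]: print("felt hsv s",cv2.cvtColor(s[v:v+1,u:u+1],cv2.COLOR_RGB2HSV))
ft=blobs(t,(155,190,310,240),(60,5,90),(130,80,220),300); fs=blobs(s,(215,175,305,235),(60,5,90),(130,80,220),80)
print(np.array(ft),np.array(fs))
for a,b in zip(ft,fs):  # both sorted by u: left = +y
    print("felt",*tri(a,b), plane("top",a,.008))
capt=blobs(t,(428,212,456,240),(15,130,130),(30,255,255),50); print("cap",capt)
print("pot top",blobs(t,(350,222,385,255),(15,10,190),(40,90,255),100))
print("pot scene",blobs(s,(270,245,315,290),(10,5,190),(40,90,255),100))
for n,p,q in [("knob",(250.5,136.8),(320.5,147.9)),("cap",(442.2,225.4),(357.5,269.5)),("dome",(106.7,201.7),(229.8,149)),("pot",(367,237.8),(292,261.2)),("apple",(376,184),(357,253)),("garlic",(232,265),(209,205))]:
    print(n,*tri(p,q))
print("tallend top L/R edge", plane("top",(148,199),.125),plane("top",(148,235),.125))
E
```

```text
felt hsv [[[ 60   3 161]]]
felt hsv [[[ 48   8 165]]]
felt hsv s [[[ 95   9 163]]]
felt hsv s [[[ 94  11 160]]]
[] [[236.1295 187.278  114.5   ]
 [248.0921 197.1535 152.    ]
 [261.5008 208.5025 201.    ]
 [276.9264 221.5688 260.5   ]]
cap [(441.222460658083, 225.0379113018598, 233.0)]
pot top [(367.3168724279835, 237.40432098765433, 486.0)]
pot scene [(292.5537270087125, 262.8786705388835, 516.5)]
knob [0.6604 0.0757 0.1612] 0.0003692823773582786
cap [ 0.4528 -0.3741  0.1046] 2.8876664494291005e-05
dome [0.5261 0.4276 0.0833] 0.0024473548821972615
pot [ 0.4276 -0.2088  0.0323] 0.00020884885068891656
apple [ 0.5633 -0.2361  0.0314] 0.0008324335387039149
garlic [0.3645 0.1324 0.0267] 0.0020195543376662814
tallend top L/R edge [0.5255 0.3177 0.125 ] [0.4418 0.3174 0.125 ]
```

Run:
```python
from vis import *
np.set_printoptions(precision=4,suppress=True)
t=cv2.imread("pics/top0.png")[:,:,::-1].copy(); s=cv2.imread("pics/scene0.png")[:,:,::-1].copy()
ft=blobs(t,(160,194,303,236),(0,0,120),(179,22,200),300); fs=blobs(s,(215,175,305,235),(60,5,90),(130,80,220),80)
print(np.array(ft))
P=[]
for a,b in zip(ft,fs): print("felt",*tri(a,b), plane("top",a,.008)); P.append(plane("top",a,.008)[:2])
P=np.array(P); d=P[0]-P[-1]; L=np.linalg.norm(d); print("spacing",np.linalg.norm(np.diff(P,axis=0),axis=1),"yaw",np.degrees(np.arctan2(-d[0],d[1])))
u=d/L; c=P.mean(0); print("slots",[c+u*k for k in (.132,.044,-.044,-.132)],"tall",c+u*.186,"low",c-u*.192)
```

```text
[[179.8425 217.5072 842.5   ]
 [213.7971 215.5379 827.    ]
 [248.2849 213.5784 833.    ]
 [282.1466 211.6913 813.    ]]
felt [0.4879 0.2662 0.0092] 0.0008118120684933529 [0.4883 0.2663 0.008 ]
felt [0.4917 0.1791 0.0091] 0.00036369796407673415 [0.4919 0.1792 0.008 ]
felt [0.4949 0.0906 0.0093] 0.0009306549404565413 [0.4954 0.0905 0.008 ]
felt [0.4985 0.0033 0.0087] 0.0006826543187410796 [0.4988 0.0032 0.008 ]
spacing [0.0872 0.0888 0.0873] yaw 2.279365630447733
slots [array([0.4884, 0.2667]), array([0.4919, 0.1788]), array([0.4954, 0.0908]), array([0.4989, 0.0029])] tall [0.4862 0.3206] low [ 0.5013 -0.0571]
```

Floor measured at 9 mm, spacing 88 mm and heights 161/105/83/32 mm all agree with the text. I'll check the mill base and the obstacles, write the helper, and start with the shaker.

```bash
cat > act.py <<'E'
from vis import *
GD=arm.grip_depth
U=np.array([-.0398,.9992])            # caddy +y direction (to the tall end)
CX=np.degrees(np.arctan2(-U[0],U[1]))  # heading of caddy x
SLOT=dict(mill=(.4884,.2667),jar=(.4919,.1788),shaker=(.4954,.0908),pot=(.4989,.0029))
def R(a):
    a=np.radians(a); y=np.array([np.cos(a),np.sin(a),0]); z=np.array([0,0,-1.])
    return np.c_[np.cross(y,z),y,z]
def best(p,a):
    q0=np.array(arm.current_joint_positions()); c=[]
    for k in (0,180):
        q=arm.solve_ik(p,R(a+k))
        if q is not None: c.append((np.abs(np.array(q)-q0).max(),k))
    print("IK",np.round(c,0).tolist()); return R(a+min(c)[1])
def go(p,a): p=list(p); arm.move_to(p,best(p,a))
def pick(xy,h,a,up,lift):
    """h: TCP height over the underside"""
    go((*xy,up),a); arm.move_l([*xy,h],feed=.12); arm.grip(.02)
    w=arm.current_width(); print("width",w,"force",arm.current_grasp_force()); 
    arm.move_l([*xy,lift],feed=.15); print("t",arm.current_t(),"held",arm.current_width())
def place(name,h,lift,up):
    xy=SLOT[name]; go((*xy,lift),CX); 
    arm.move_l([*xy,h+.03],feed=.15); arm.move_l([*xy,h+.0095],feed=.04)
    print("F",np.round(arm.current_force(),1),"ee",np.round(arm.current_ee_pos(),4)); arm.grip(.09); arm.move_l([*xy,up],feed=.15)
    print("t",arm.current_t())
E
python3 - <<'E'
from act import *
np.set_printoptions(precision=4,suppress=True)
print("mill base",plane("scene",(316.8,203.3),0),"can base",plane("scene",(406,281),0),"blender front",plane("scene",(350,235),0),plane("top",(420,148),.2))
print("shaker",plane("top",(106.7,201.7),.088))
pick((.526,.428),.036,0,.16,.27)
E
```

```text
mill base [ 0.6594  0.0771 -0.    ] can base [ 0.6203 -0.3212  0.    ] blender front [ 0.6329 -0.119   0.    ] [ 0.6206 -0.2988  0.2   ]
shaker [0.5245 0.4264 0.088 ]
IK [[40.0, 0.0], [140.0, 180.0]]
width 0.03866104163460262 force 29.61631381243933
t 5.0 held 0.038769287593372295
```

Run:
```python
from act import *
s=arm.snapshot("scene"); t=arm.snapshot("top")
p=arm.current_ee_pos(); print(p)
a=cv2.resize(s[60:200,150:310],None,fx=2.4,fy=2.4); b=cv2.resize(t[140:280,40:200],None,fx=2.4,fy=2.4)
cv2.imwrite("pics/held1.png",np.hstack([a,b])[:,:,::-1])
```

```text
[0.52578322 0.42784709 0.26925356]
```

View pics/held1.png

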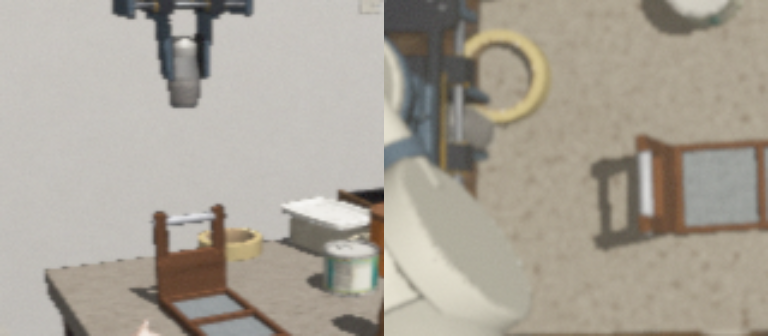

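The shaker hangs upright between the fingers, its underside at about scene (226,103). I'll check its offset along the pads.

Run:
```python
from act import *
np.set_printoptions(precision=4,suppress=True)
for v in (101,103,104): print(plane("scene",(226.3,v),.2333))
o,d=ray("scene",(226.3,103)); print(o+d*(.526-o[0])/d[0])
print(plane("top",(84.2,193.3),.24))
```

```text
[0.5366 0.4701 0.2333]
[0.5235 0.4318 0.2333]
[0.5172 0.4135 0.2333]
[0.526  0.4393 0.232 ]
[0.528  0.4207 0.24  ]
```

Run:
```python
from act import *
np.set_printoptions(precision=4,suppress=True)
place("shaker",.036,.27,.2)
pick((.660,.0757),.138-GD,0,.27,.22)
```

```text
IK [[33.0, 0.0]]
F [ 0.6 -0.1 -0.7] ee [0.4954 0.0908 0.0454]
t 10.625
IK [[29.0, 0.0]]
width 0.04738797181014086 force 29.980790091053677
t 14.3417 held 0.047364446942451933
```

Run:
```python
from act import *
np.set_printoptions(precision=4,suppress=True)
place("mill",.138-GD,.22,.29)
arm.move_l([.42,.05,.29],feed=.25)
s=arm.snapshot("scene"); t=arm.snapshot("top")
a=cv2.resize(s[100:250,170:330],None,fx=2.4,fy=2.4); b=cv2.resize(t[130:280,150:310],None,fx=2.4,fy=2.4)
cv2.imwrite("pics/two.png",np.hstack([a,b])[:,:,::-1])
```

```text
IK [[21.0, 0.0], [161.0, 180.0]]
F [ 0.4  0.3 -2.4] ee [0.4884 0.2667 0.1287]
t 18.65
```

View pics/two.png

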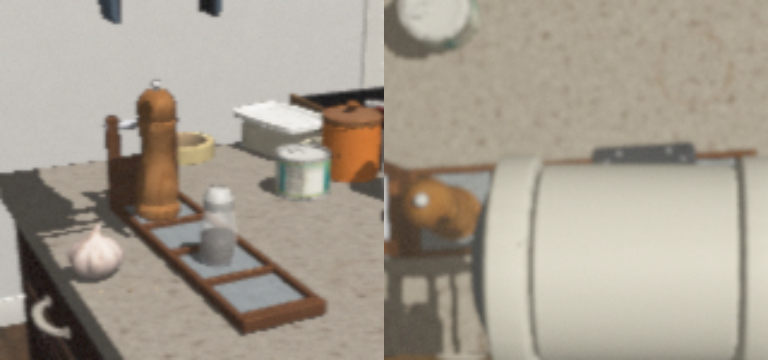

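Mill and shaker stand upright in slots 1 and 3 (mill knob at top pixel (165,213)). Next, the jar.

Run:
```python
from act import *
np.set_printoptions(precision=4,suppress=True)
print("knob",plane("top",(165,213.3),.166),"want",SLOT["mill"])
go((.42,-.2,.25),45)
pick((.4525,-.3735),.070-GD,90,.16,.26)
```

```text
knob [0.4886 0.269  0.166 ] want (0.4884, 0.2667)
IK [[74.0, 0.0], [106.0, 180.0]]
IK [[58.0, 0.0], [122.0, 180.0]]
width 0.044055459818962694 force 29.96499103086535
t 25.3833 held 0.0442483903901098
```

Run:
```python
from act import *
np.set_printoptions(precision=4,suppress=True)
go((.42,-.15,.26),45)
go((.42,.1,.26),CX)
place("jar",.070-GD,.26,.24)
go((.40,-.1,.22),CX)
pick((.4276,-.2088),.014,0,.12,.2)
```

```text
IK [[63.0, 0.0], [243.0, 180.0]]
IK [[76.0, 0.0]]
IK [[11.0, 0.0], [172.0, 180.0]]
F [ 0.9  0.6 -0.4] ee [0.4919 0.1788 0.0606]
t 32.375
IK [[36.0, 0.0], [144.0, 180.0]]
IK [[13.0, 0.0], [171.0, 180.0]]
width 0.06204663895197653 force 30.00105746090412
t 37.125 held 0.06201943673854749
```

Run:
```python
from act import *
np.set_printoptions(precision=4,suppress=True)
arm.move_l([.42,-.1,.2],feed=.2)
place("pot",.014,.2,.2)
go((.34,-.25,.3),CX)
s=arm.snapshot("scene"); t=arm.snapshot("top")
a=cv2.resize(s[100:250,170:330],None,fx=2.4,fy=2.4); b=cv2.resize(t[130:280,150:310],None,fx=2.4,fy=2.4)
cv2.imwrite("pics/four.png",np.hstack([a,b])[:,:,::-1])
```

```text
IK [[15.0, 0.0], [193.0, 180.0]]
F [-0.2  0.5 -0.7] ee [0.4989 0.0029 0.0234]
t 42.1833
IK [[38.0, 0.0], [142.0, 180.0]]
```

View pics/four.png

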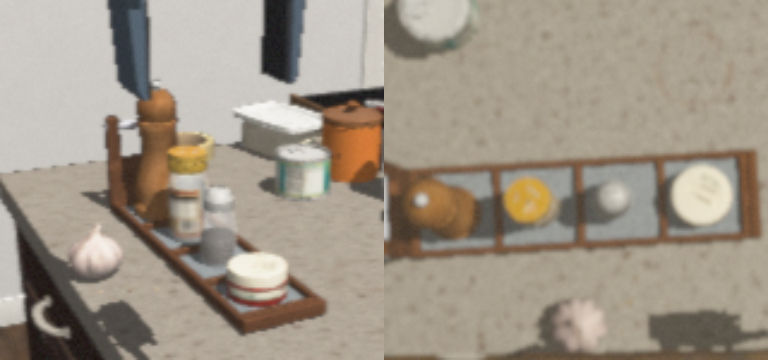

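All four stand upright in order. In the top crop: knob (420,200), cap (528,200), dome (614,196), pot (702,194). A numerical check against the slots before handing in.

Run:
```python
from act import *
np.set_printoptions(precision=4,suppress=True)
ok=True
for n,u,v,z in [("mill",420,200,.174),("jar",528,200,.115),("shaker",614,196,.097),("pot",702,194,.042)]:
    e=plane("top",((u-384)/2.4+150,v/2.4+130),z)[:2]-SLOT[n]; print(n,e); ok&=np.abs(e).max()<.009
print(arm.current_t(),ok)
if ok: print(arm.sign_off())
```

```text
mill [-0.0005  0.0005]
jar [-0.0016 -0.0038]
shaker [-0.0013  0.0011]
pot [-0.0003  0.0001]
43.4833 True
the job is handed in; nothing more can be done
None
```

All four condiments stand upright in the caddy in height order, within about 4 mm of their compartment centres by the top camera, and the job was handed in at 43.5 s; no verdict was returned.

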